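Load the vial carrier onto the shaker until its presence switch is held

TASK

Load the vial carrier onto the bench shaker: lift it upright by its grip, set it on the platform between the rails at the open end, and slide it under the two hold-down lips until its leading edge pushes the switch lever back and it sits fully home against both stops. Let go so that the carrier itself holds the lever pressed; do not touch the lever with the gripper, and leave the timer, tape roll and beaker where they are.

Things in the scene. Friction and masses are not known exactly. Their poses are not given: they have to be found in the camera images.
- carrier: Vial carrier, 0.34 to 0.55 kg: grey metal base plate 130 (x) x 86 (y) x 6 mm, on it a white block 102 x 66 mm with eight small vials fixed in it (tops 43 mm up) and a bent-rod handle along x over the middle, uprights at x = +-57 mm. Origin: centre of the underside, z up, x along the length. Both ends are alike: either may lead. Starts standing on the worktop.
- carrier_grip (a point): Centre of the carrier's black grip, 80 mm above its underside: a bar 70 mm along the carrier's x, 16 mm wide (y), 18 mm high, above the centre of mass; free space 28 mm below it down to the vial tops.
- shaker: Light-grey bench shaker 270 (x) x 176 (y) mm, fixed. Origin: centre of the underside, z up. Its x is the loading direction, from the open end (above the knob) to the switch end. Grey slippery-coated platform, top 60 mm up; two steel side rails 13.5 mm high: 115 mm apart inside at the open end (x = -130 mm), converging to 93 mm at x = 20 mm, then straight to x = 85 mm.
- seat (a point): On the platform's top, in the shaker's frame at x = 20, y = 0, z = 60 mm: where the centre of the carrier's underside is when it is fully home. Axes as the shaker's.
- entry (a point): On the platform's top, in the shaker's frame at x = -55, y = 0, z = 60 mm: with the centre of its underside here the carrier stands between the converging rails, its leading edge 12 mm short of the lips' lead-ins and 75 mm short of the stops. Axes as the shaker's.
- lips (a point): Midpoint between the two hold-down lips' undersides, shaker frame x = 60, y = 0, z = 70 mm: from x = 35 to 85 mm each rail carries a lip reaching 9 mm inwards, 10 mm clear above the platform; turned-up lead-ins start at x = 22 mm.
- stops (a point): Midpoint between the front faces of the two steel stop blocks, on the platform at shaker x = 85, y = 0, z = 60 mm. The blocks stand at y = +-35 mm, 16 mm high; the black switch body behind them is 17 mm high.
- lever (a joint): Angle of the switch's hinged lever (rad): 0 free, about 0.27 with its roller flush with the stops' faces, 0.32 at most. It swings level about an upright pin and is sprung (0.15 N at the roller when free, 0.3 N pressed): it comes back when let go, but the resting carrier's friction holds it. The switch trips at 0.18.
- lever_roller (a point): Centre of the white roller (10 mm diameter, 9 mm high) at the lever's free end, 6 mm above the platform; free, the roller stands about 12 mm proud of the stops' front faces, at y = about -21 mm in the shaker's frame.
- bench_timer: Small white timer with a red key, 58 x 64 x 21 mm, lying at the left; bystander. Origin under its centre.
- masking_tape: Roll of masking tape, 96 mm across, 25 mm high, lying at the right; bystander. Origin under its centre.
- glass_beaker: Small clear beaker 52 mm across, 70 mm high, standing at the back; bystander. Origin under its centre.

How it is judged:
At the end, for the whole second after the job is handed in: The carrier rests flat (within 0.04 rad) on the shaker's platform under the lips, square to the rails (0.08 rad), its underside's centre within 5 mm along, 6 mm across and 3 mm in height of the seat, its edge holding the switch lever past 0.18 rad, at rest (value of joint lever above 0.18 rad and x of carrier in the frame of seat between -0.005 and 0.004 m and y of carrier in the frame of seat between -0.006 and 0.006 m and z of carrier in the frame of seat between -0.003 and 0.003 m and angle between the x axis of carrier and the x axis of shaker, either way round below 0.08 rad and angle between carrier's own z axis and vertical below 0.04 rad and linear speed of carrier below 0.01 m/s); the robot touches nothing.
It fails at once if the gripper or arm touches the switch lever (contact force between any of the fingers, the arm and lever above 0.3 N).
It fails at once if the carrier is tipped more than 35 degrees (angle between carrier's own z axis and vertical above 0.61 rad).
It fails at once if the timer, tape roll or beaker is moved more than 30 mm (distance of any of bench_timer, masking_tape, glass_beaker from where it was at the start of the episode above 0.03 m).
It also fails if it takes over 48 s, if anything falls off the work surface, if the arm or the gripper's body presses on something with over 40 N, if the wrist force passes 120 N, or if a joint passes its speed limit or range.

ROBOT

A 6-joint arm with a two-finger parallel gripper is mounted at the origin on a cart in front of the work surface, level with it; the furniture and walls round the work are solid. World frame = base frame: x ahead of the robot, y to its left, z up, the work surface at z = 0. Lengths are in m, angles in rad, forces in N, time in s.
With the tool pointing down it reaches from about 0.35 to 0.85 m from the base axis. Payload 8.1 kg.
Tool frame: the origin (TCP) lies on the centre line of the jaws, within the pads' length; the fingertips stand 22 mm ahead of it and the grasp point (between the pads) lies 3 mm ahead of it; z points along the fingers, y is the line along which they close (so a half turn about z gives the same grasp; the last joint's range is limited). The gripper opens to 93 mm and grips with 3 to 60 N. Pads are 15 mm wide; open, the fingers measure 128 mm over their backs; the gripper's body (75 mm by 188 mm) begins 65 mm behind the grasp point.
Start: joints at [-1.19, 0.13, 1.488, -0, 1.523, -0.085], TCP at [0.27, -0.536, 0.212] pointing down, gripper open.
Joint ranges: [-2.96, 2.96], [-0.89, 2.26], [0.02, 2.5], [-1.34, 4.48], [0, 2.73], [-2.66, 2.66]. Speed limits (rad/s): [2.39, 2.39, 2.79, 3.14, 3.14, 3.14].

INTERFACE

Orientations are given as a rotation vector (axis times angle).
In Python, from plant import robot, eyes, job gives the robot as it stands (robot), with the cameras (eyes) and the job (job).
- The arm moves only by the shell command python3 inch.py 'ROWS' [FORCE]. ROWS is a JSON list of rows, 1 to 20 of them, each of 5 numbers: the finger opening in m, then dx, dy, dz in m, then a turn about the tool's z in rad; each row shifts and turns the commanded pose from where the row before left it, along the tool's axes as they then stand; what a row does not reach is not made up. A row lasts 1/10 s, in which the tool goes at most 0.05 m and 0.15 rad, less where a joint would pass 70% of its speed; a pose out of reach is approached as far as the arm can. The fingers move at their own pace and stop on an object; FORCE is the grip in N (left out, the last holds). Time passes only in rows, so rows that do not move let the fingers close. It prints the time, the measured TCP pose, the force, the opening and the grip force at its end.
- robot.read_state(): the state, without advancing time (a new reading comes with each control period).
- eyes.read_camera(name): name is "side" or "top"; returns a dict with "image" (420x560x3 uint8, red, green, blue), "fx", "fy", "cx", "cy" (pixels), "R" (3x3) and "t" (3): a world point X has camera coordinates R X + t. Camera axes: x right, y down, z forward; pixel columns grow to the right and rows downward; lengths in m; the calibration is good to about 2 mm. A picture is of the moment at which its call begins. There is no depth.
- job.close_job(): hands the job in; it is judged then, once.
The state is a dict: "t": time; "q": joint angles; "dq": joint speeds; "joint_torque": joint torques, N m; "tool_pos": TCP position; "orientation": TCP orientation; "force": force on the tool from outside, world axes, zero at the start; "wrist_torque": the same for the moment, N m; "opening": finger opening in m; "gripper_force": force on a finger pad.
Only numpy, scipy, OpenCV 4.12 (cv2) and the standard library are available. Lean on these libraries where they do the work, as an engineer would, in place of code of your own. Each camera call takes 0.05 s, during which the arm holds its last target. There are 200 camera calls.

## Working session

There is one attempt and no reset: what is moved stays moved. The work goes in short steps, Python scripts to look and compute and a shell command to move; the robot and the scene stay as the last step left them, time stands still between calls to the robot, and variables do not carry over. Pictures are saved under pics/ and viewed, at most 10 in all, crops included, and the job is handed in when it is done.

```bash
ls; mkdir -p pics
python3 - <<'E'
from plant import robot, eyes, job
import cv2
s=robot.read_state();print(s['t'],s['tool_pos'],s['orientation'],s['opening'])
for n in('side','top'):
    c=eyes.read_camera(n);cv2.imwrite(f'pics/{n}0.png',c['image'][:,:,::-1])
    print(n,c['fx'],c['fy'],c['cx'],c['cy'],c['R'],c['t'])
E
```

```text
inch.py
pics
plant.py
0.0 [ 0.26926671 -0.53555092  0.21093076] [-3.05509967e+00 -7.24578256e-01  3.93423063e-04] 0.09315070177692336
side 484.62719582825036 484.62719582825036 284.293454991601 207.5037790684429 [[-0.97065295 -0.24002787 -0.01481493]
 [-0.11257702  0.50796199 -0.85399124]
 [ 0.21250711 -0.82726129 -0.52007642]] [0.63859728 0.12407847 1.61441643]
top 439.42207744422655 439.42207744422655 283.49289745322756 211.5165962733556 [[ 0.02191216 -0.99974753  0.00497234]
 [-0.99736232 -0.02220357 -0.06910433]
 [ 0.06919729 -0.003445   -0.99759705]] [-1.44985065e-05  6.34127169e-01  1.38160868e+00]
```

View pics/side0.png

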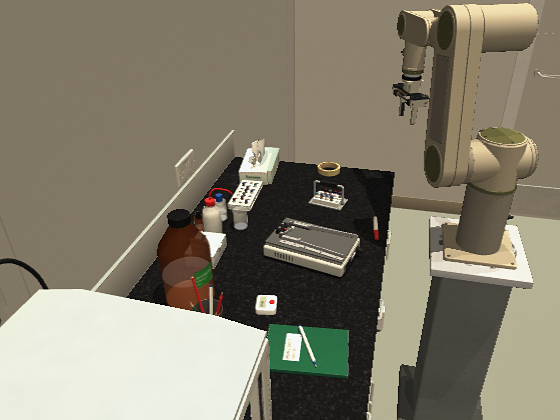

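View pics/top0.png

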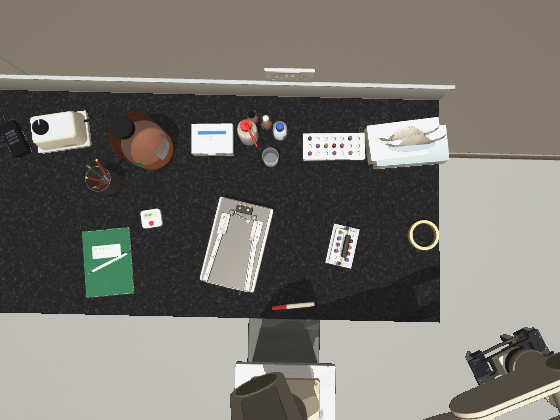

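The top view shows the carrier at about (342,246). The shaker is at about (237,245), with its switch at the far end (245,208) and its open end near (228,285). The beaker is at (270,157), the tape at (424,235) and the timer at (151,218). The side view has the carrier at (328,195) and the shaker at (312,245). Next I'll enlarge both.

Run:
```python
import cv2,numpy as np
a=cv2.imread('pics/top0.png')[190:300,195:370]
b=cv2.imread('pics/side0.png')[170:280,255:375]
cv2.imwrite('pics/topz.png',cv2.resize(a,None,fx=4.5,fy=4.5,interpolation=cv2.INTER_CUBIC))
cv2.imwrite('pics/sidez.png',cv2.resize(b,None,fx=5,fy=5,interpolation=cv2.INTER_CUBIC))
```

```text
(no output)
```

View pics/topz.png

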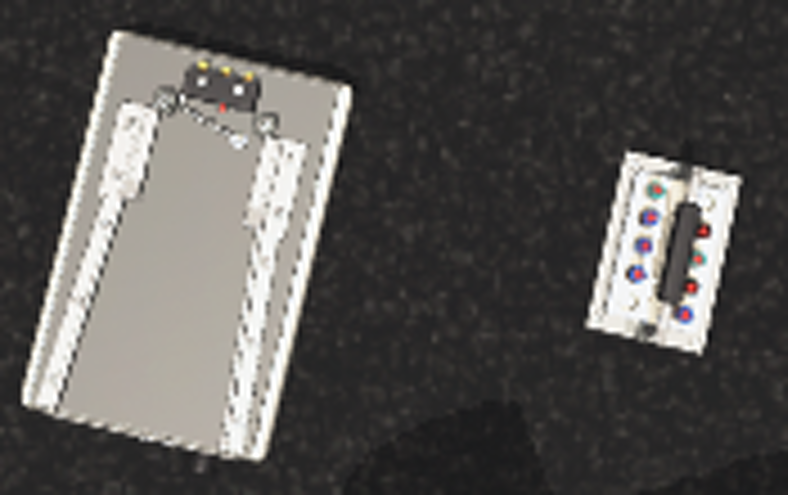

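View pics/sidez.png

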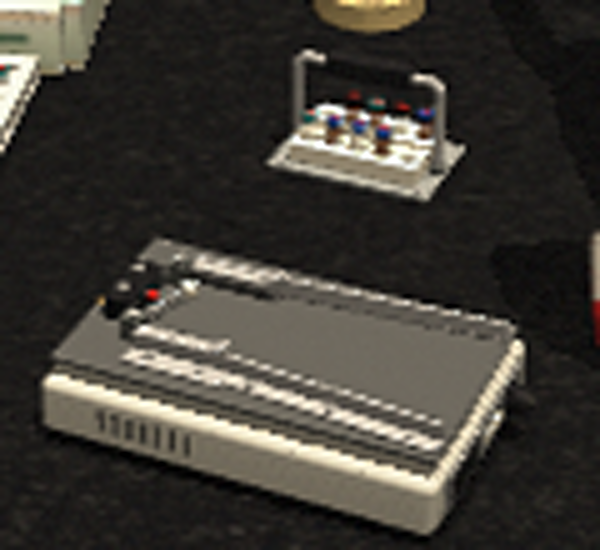

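The top crop shows the carrier plate's corners at (628,152), (742,178), (703,355) and (587,327), with the grip bar's centre at (681,253). The shaker's corners there are at (115,32), (350,88), (265,460) and (25,402), and the lever roller is at (238,143). The side crop shows matching corners, and the handle top runs from (300,58) to (437,80). I'll triangulate these points and fit the known outlines.

```bash
cat > h.py <<'E'
import numpy as np
from scipy.optimize import least_squares
CAM={'side':(484.62719582825036,284.293454991601,207.5037790684429,np.array([[-0.97065295,-0.24002787,-0.01481493],[-0.11257702,0.50796199,-0.85399124],[0.21250711,-0.82726129,-0.52007642]]),np.array([0.63859728,0.12407847,1.61441643])),
'top':(439.42207744422655,283.49289745322756,211.5165962733556,np.array([[0.02191216,-0.99974753,0.00497234],[-0.99736232,-0.02220357,-0.06910433],[0.06919729,-0.003445,-0.99759705]]),np.array([-1.44985065e-05,6.34127169e-01,1.38160868e+00]))}
def proj(n,X):
    f,cx,cy,R,t=CAM[n];c=np.atleast_2d(X)@R.T+t
    return np.c_[cx+f*c[:,0]/c[:,2],cy+f*c[:,1]/c[:,2]]
def tri(pt,ps):
    r=least_squares(lambda X:np.r_[(proj('top',X)-pt).ravel(),(proj('side',X)-ps).ravel()],[.5,0,0]);return r.x,np.sqrt(2*r.cost)
def body(p,L):
    c,s=np.cos(p[3]),np.sin(p[3]);return np.asarray(L)@np.array([[c,s,0],[-s,c,0],[0,0,1]])+p[:3]
def fit(obs,p0):  # obs: (cam, local, pix); fits x,y,z,yaw
    f=lambda p:np.concatenate([(proj(n,body(p,[l]))-q).ravel() for n,l,q in obs])
    r=least_squares(f,p0,loss='soft_l1');return r.x,f(r.x).round(1)
E
python3 - <<'E'
from h import *
T=lambda u,v:np.array([195+(u+.5)/4.5-.5,190+(v+.5)/4.5-.5]); S=lambda u,v:np.array([255+(u+.5)/5-.5,170+(v+.5)/5-.5])
a,b=.135,.088
L=[(a,b,.06),(a,-b,.06),(-a,-b,.06),(-a,b,.06)]
t=[T(115,32),T(350,88),T(265,460),T(25,402)]; s=[S(47,375),S(158,240),S(522,333),S(437,485)]
for i,j in zip(t,s): print('shaker corner',*tri(i,j))
print('shaker',*fit([('top',l,q) for l,q in zip(L,t)]+[('side',l,q) for l,q in zip(L,s)],[.5,.1,0,-.2]))
print('shaker top only xy')
a,b=.065,.043
L=[(a,b,.003),(a,-b,.003),(-a,-b,.003),(-a,b,.003)]
t=[T(628,152),T(742,178),T(703,355),T(587,327)]; s=[S(268,162),None,S(465,150),S(432,197)]
for i,j in zip(t,s):
    if j is not None: print('plate corner',*tri(i,j))
print('carrier',*fit([('top',l,q) for l,q in zip(L,t)]+[('side',l,q) for l,q in zip(L,s) if q is not None],[.5,-.2,0,-.2]))
print('grip',*tri(T(681,253),S(369,70)))
print('roller',*tri(T(238,143),S(190,287)))
E
```

```text
shaker corner [0.67312662 0.2140349  0.04449176] 0.7005030823110173
shaker corner [0.63847986 0.04898112 0.04920167] 0.0993668766975234
shaker corner [0.38038609 0.10151122 0.04542254] 0.16998515037102965
shaker corner [0.41421924 0.26833966 0.04197632] 1.041608918646902
shaker [ 0.52672612  0.15719309 -0.0159089  -0.20755118] [-0.3 -0.7  1.9 -0.5  0.8  1.4 -0.9  1.3 -1.8  0.2 -0.3  0.3  1.1  0.
 -0.3  0.1]
shaker top only xy
plate corner [ 0.60047456 -0.15094302  0.00117616] 0.035692635207043646
plate corner [ 0.45612961 -0.20711528 -0.00207318] 0.15932323685541394
plate corner [ 0.47263644 -0.12350599  0.00289877] 1.055087205804425
carrier [ 0.52828214 -0.17865313 -0.00208576 -0.20668463] [-0.3 -0.1  0.3  0.2  0.2  0.2 -0.1  0.4 -0.1  0.2  0.  -0.7 -1.1  0.5]
grip [ 0.52918162 -0.17912696  0.0750319 ] 0.09168935206636837
roller [0.59785791 0.12463288 0.06503439] 0.03974944165310256
```

The carrier is at about (0.529,-0.179) with yaw -0.207. The shaker is at about (0.527,0.157) with yaw -0.205. The corners triangulate near z=0.045, so they sit on a lower rim than the platform. To refine the pose I'll rectify both views at rail-top height and overlay the rail and lip model.

Run:
```python
from h import *
import cv2
p=np.array([.5267,.1572,0,-.2045]); out=[]
for n in('top','side'):
    im=cv2.imread(f'pics/{n}0.png'); k=2.5
    W,H=int(300*k),int(120*k)
    u,v=np.meshgrid(np.arange(W),np.arange(H))
    lx=(u/k-150)/1000; ly=(60-v/k)/1000
    P=body(p,np.c_[lx.ravel(),ly.ravel(),np.full(u.size,.0735)]); q=proj(n,P).reshape(H,W,2).astype(np.float32)
    r=cv2.remap(im,q[...,0],q[...,1],cv2.INTER_CUBIC)
    for s in(1,-1):
        pts=np.array([[-130,57.5*s],[20,46.5*s],[85,46.5*s]]);pp=np.c_[(pts[:,0]+150)*k,(60-pts[:,1])*k].astype(np.int32)
        cv2.polylines(r,[pp],False,(0,255,0),1)
        cv2.line(r,(int(185*k),int((60-37.5*s)*k)),(int(235*k),int((60-37.5*s)*k)),(0,0,255),1)
    out.append(r)
cv2.imwrite('pics/rect.png',np.vstack(out))
```

```text
(no output)
```

View pics/rect.png

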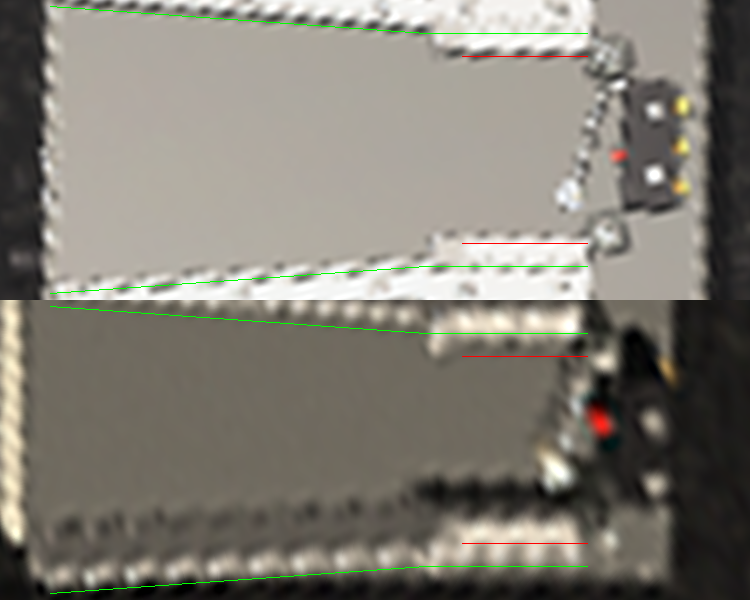

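In the rectified top view the lip edges are at rows 53 and 235, so the shaker's true midline is about 2.5 mm further to +y than my fit. The rail ends at column 592 agree in x within about 1 to 2 mm. The side view agrees in direction. I refine the shaker to about (0.528,0.160) with yaw -0.203. First I turn the tool, then travel to a point above the carrier.

```bash
python3 inch.py '[[0.093,0,0,0,0.135],[0.093,0,0,0,0.135],[0.093,0,0,0,0.135],[0.093,0,0,0,0.135],[0.093,0,0,0,0.133],[0.093,0.015,-0.033,0,0],[0.093,0.015,-0.033,0,0],[0.093,0.015,-0.033,0,0],[0.093,0.015,-0.033,0,0],[0.093,0.015,-0.033,0,0],[0.093,0.015,-0.033,0,0],[0.093,0.015,-0.033,0,0],[0.093,0.015,-0.033,0,0],[0.093,0.015,-0.033,0,0],[0.093,0.015,-0.033,0,0],[0.093,0.015,-0.033,0,0],[0.093,0.015,-0.033,0,0],[0.093,0,0,0,0],[0.093,0,0,0,0]]' 25
cat >> h.py <<'E'
from scipy.spatial.transform import Rotation as Ro
def togo(x,y,z,yaw):
    from plant import robot, eyes, job
    s=robot.read_state();M=Ro.from_rotvec(s['orientation']).as_matrix()
    d=M.T@(np.array([x,y,z])-s['tool_pos']);w=np.arctan2(M[1,0],M[0,0])
    print('t',round(s['t'],2),'pos',np.round(s['tool_pos'],4),'yaw',round(w,4),'tilt',np.round(M[:2,2],4),'togo',np.round(d,4),'turn',round(w-yaw,4),'F',np.round(s['force'],1),'open',round(s['opening'],4),'g',round(float(np.max(s['gripper_force'])),1))
E
python3 -c "
from h import *
togo(.529,-.179,.083,-.207)"
```

```text
t: 2.0
tool_pos: [0.527, -0.1849, 0.2114]
orientation: [3.125, -0.322, -0.002]
force: [-0.6, 0.5, -0.2]
opening: 0.093
gripper_force: 0.0
t 2.0 pos [ 0.527  -0.1849  0.2114] yaw -0.2052 tilt [-0.0011  0.0001] togo [ 0.0009 -0.0062  0.1284] turn 0.0018 F [-0.6  0.5 -0.2] open 0.093 g 0.0
```

```bash
python3 inch.py '[[0.093,0.001,-0.006,0.02,0],[0.093,0,0,0.02,0],[0.093,0,0,0.02,0],[0.093,0,0,0.02,0],[0.093,0,0,0.02,0],[0.093,0,0,0.015,0],[0.093,0,0,0.013,0],[0.093,0,0,0,0],[0.093,0,0,0,0]]'
python3 - <<'E'
from h import *
togo(.529,-.179,.083,-.207)
from plant import robot, eyes, job
import cv2
a=eyes.read_camera('top')['image'][205:285,300:390,::-1];b=eyes.read_camera('side')['image'][165:225,290:370,::-1]
cv2.imwrite('pics/g.png',np.hstack([cv2.resize(a,(450,400),interpolation=2),cv2.resize(b,(350,400),interpolation=2)]))
E
```

```text
t: 2.9
tool_pos: [0.5293, -0.1803, 0.0842]
orientation: [3.125, -0.325, 0.0]
force: [0.9, -0.5, 0.1]
opening: 0.0929
gripper_force: 0.0
t 2.9 pos [ 0.5293 -0.1803  0.0842] yaw -0.2076 tilt [ 0.     -0.0001] togo [-0.0006 -0.0012  0.0012] turn -0.0006 F [ 0.9 -0.5  0.1] open 0.0929 g 0.0
```

View pics/g.png

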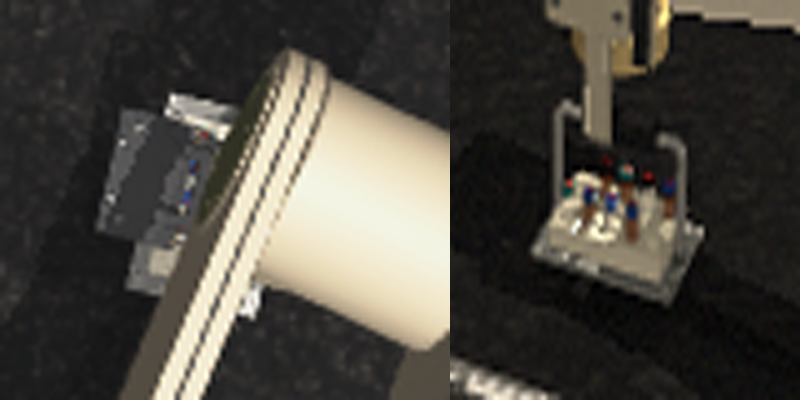

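The side crop (right half) shows the near finger between the handle uprights (557 and 680), its tip just below the bar and clear of the vials. In the top crop the arm hides part of the carrier. Closing the gripper, then lifting.

```bash
python3 inch.py '[[0.005,0,0,0,0],[0.005,0,0,0,0],[0.005,0,0,0,0],[0.005,0,0,0,0],[0.005,0,0,0,0],[0.005,0,0,0,0],[0.005,0,0,0,0],[0.005,0,0,0,0],[0.005,0,0,0,0],[0.005,0,0,0,0],[0.005,0,0,0,0],[0.005,0,0,0,0]]' 25
python3 -c "
from h import *
togo(.529,-.179,.083,-.207)"
```

```text
t: 4.2
tool_pos: [0.5293, -0.1799, 0.0839]
orientation: [-3.125, 0.325, 0.0]
force: [0.5, -0.5, -0.6]
opening: 0.0059
gripper_force: 0.0
t 4.2 pos [ 0.5293 -0.1799  0.0839] yaw -0.2072 tilt [-0.  0.] togo [-0.0005 -0.0008  0.0009] turn -0.0002 F [ 0.5 -0.5 -0.6] open 0.0059 g 0.0
```

The gripper closed to 6 mm with no force, so it missed the bar. I'll look again.

Run:
```python
from h import *
from plant import robot, eyes, job
import cv2
b=eyes.read_camera('side')['image'][165:225,290:370,::-1]
cv2.imwrite('pics/g2.png',cv2.resize(b,(800,600),interpolation=2))
print(robot.read_state()['opening'])
for z in(.062,.084): print(proj('side',[.5293,-.18,z]),(proj('side',[.5293,-.18,z])-[290,165])*10)
```

```text
0.005393721164916619
[[328.22453305 186.50284232]] [[382.24533054 215.02842317]]
[[328.41267147 181.40198462]] [[384.12671467 164.01984623]]
```

View pics/g2.png

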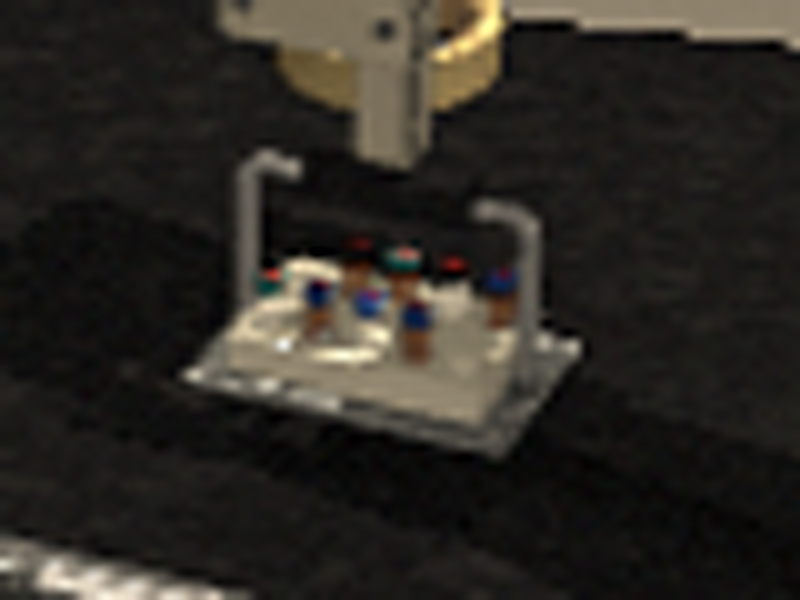

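The carrier hasn't moved. The closed fingertips appear at crop row 165 (image row 181.5), where a tip at z=0.062 should project to row 186.5. So the tips are really about 22 mm higher, just above the bar. I'll open, go down 20 mm, and close gently while watching the force.

```bash
python3 inch.py '[[0.093,0,0,0,0],[0.093,0,0,0,0],[0.093,0,0,0,0],[0.093,0,0,0,0],[0.093,0,0,0,0],[0.093,0,0,0,0],[0.093,0,0,0,0],[0.093,0,0,0,0],[0.093,0,0,0.007,0],[0.093,0,0,0.007,0],[0.093,0,0,0.006,0],[0.093,0,0,0,0],[0.093,0,0,0,0]]' 8
python3 -c "
from h import *
togo(.529,-.179,.063,-.207)"
```

```text
t: 5.55
tool_pos: [0.529, -0.1798, 0.0635]
orientation: [-3.124, 0.325, 0.001]
force: [0.8, -0.3, 0.4]
opening: 0.0929
gripper_force: 0.0
t 5.55 pos [ 0.529  -0.1798  0.0635] yaw -0.2073 tilt [-0.0008  0.0004] togo [-0.0002 -0.0008  0.0005] turn -0.0003 F [ 0.8 -0.3  0.4] open 0.0929 g 0.0
```

```bash
python3 inch.py '[[0.005,0,0,0,0],[0.005,0,0,0,0],[0.005,0,0,0,0],[0.005,0,0,0,0],[0.005,0,0,0,0],[0.005,0,0,0,0],[0.005,0,0,0,0],[0.005,0,0,0,0],[0.005,0,0,0,0],[0.005,0,0,0,0],[0.005,0,0,0,0],[0.005,0,0,0,0]]' 8
python3 - <<'E'
from h import *
togo(.529,-.179,.063,-.207)
from plant import robot, eyes, job
import cv2
b=eyes.read_camera('side')['image'][165:225,290:370,::-1]
cv2.imwrite('pics/g3.png',cv2.resize(b,(800,600),interpolation=2))
E
```

```text
t: 6.75
tool_pos: [0.5292, -0.1797, 0.0637]
orientation: [-3.124, 0.325, 0.0]
force: [0.1, 2.4, -0.5]
opening: 0.0158
gripper_force: 8.0
t 6.75 pos [ 0.5292 -0.1797  0.0637] yaw -0.2071 tilt [-0.0003  0.0004] togo [-0.0004 -0.0006  0.0007] turn -0.0001 F [ 0.1  2.4 -0.5] open 0.0158 g 8.0
```

View pics/g3.png

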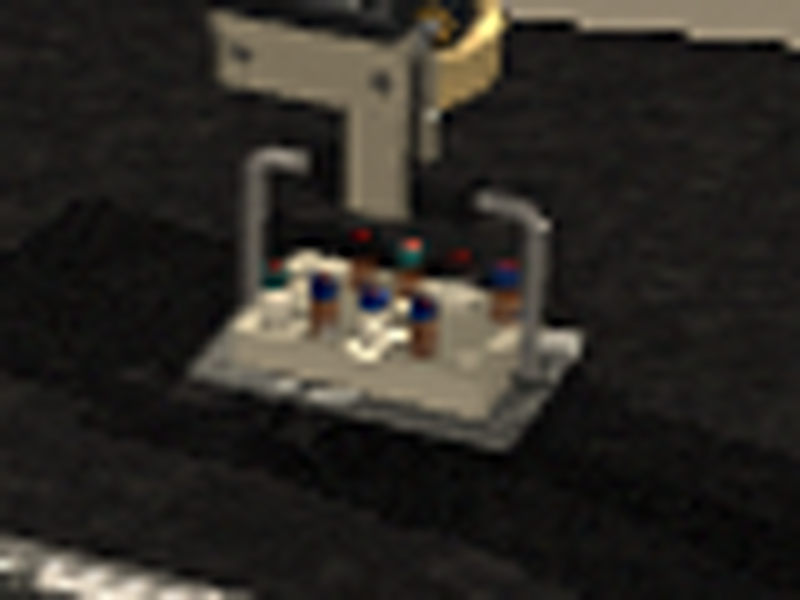

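The bar is gripped: the opening is 15.8 mm and the near finger is centred on it at crop (378,215). The reported z is about 20 mm off the tips, so I'll rely on relative heights. Now I increase the grip to 30 N and lift 100 mm.

```bash
python3 inch.py '[[0.005,0,0,0,0],[0.005,0,0,0,0],[0.005,0,0,-0.005,0],[0.005,0,0,-0.01,0],[0.005,0,0,-0.015,0],[0.005,0,0,-0.015,0],[0.005,0,0,-0.015,0],[0.005,0,0,-0.015,0],[0.005,0,0,-0.015,0],[0.005,0,0,-0.01,0],[0.005,0,0,0,0],[0.005,0,0,0,0]]' 30
python3 -c "
from h import *
togo(.4738,.1707,.164,-.203)"
```

```text
t: 8.0
tool_pos: [0.5293, -0.1799, 0.1638]
orientation: [-3.125, 0.325, 0.0]
force: [0.3, 0.4, -4.4]
opening: 0.0157
gripper_force: 30.0
t 8.0 pos [ 0.5293 -0.1799  0.1638] yaw -0.2072 tilt [-0.0001  0.0001] togo [-1.264e-01 -3.316e-01 -2.000e-04] turn -0.0042 F [ 0.3  0.4 -4.4] open 0.0157 g 30.0
```

The force of -4.4 N means the carrier (about 0.45 kg) is lifted. I carry it to above the entry point.

```bash
python3 inch.py '[[0.005,-0.004,-0.01,0,0],[0.005,-0.008,-0.02,0,0],[0.005,-0.008,-0.022,0,0],[0.005,-0.008,-0.022,0,0],[0.005,-0.008,-0.022,0,0],[0.005,-0.008,-0.022,0,0],[0.005,-0.008,-0.022,0,0],[0.005,-0.008,-0.022,0,0],[0.005,-0.008,-0.022,0,0],[0.005,-0.008,-0.022,0,0],[0.005,-0.008,-0.022,0,0],[0.005,-0.008,-0.022,0,0],[0.005,-0.008,-0.022,0,0],[0.005,-0.008,-0.02,0,0],[0.005,-0.008,-0.018,0,0],[0.005,-0.007,-0.012,0,0],[0.005,0,0,0,0],[0.005,0,0,0,0],[0.005,0,0,0,0]]'
python3 -c "
from h import *
togo(.4738,.1707,.164,-.203)"
```

```text
t: 9.9
tool_pos: [0.4752, 0.1599, 0.1637]
orientation: [3.124, -0.326, -0.0]
force: [-0.5, 0.1, -3.9]
opening: 0.016
gripper_force: 30.0
t 9.9 pos [0.4752 0.1599 0.1637] yaw -0.2077 tilt [-0.0002 -0.0005] togo [-0.0036 -0.0103 -0.0003] turn -0.0047 F [-0.5  0.1 -3.9] open 0.016 g 30.0
```

```bash
python3 inch.py '[[0.005,-0.002,-0.005,0,-0.005],[0.005,-0.002,-0.005,0,0],[0.005,0,0,0,0],[0.005,0,0,0.01,0],[0.005,0,0,0.01,0],[0.005,0,0,0.004,0],[0.005,0,0,0,0],[0.005,0,0,0,0]]'
python3 - <<'E'
from h import *
togo(.4738,.1707,.1237,-.203)
from plant import robot, eyes, job
import cv2
s=eyes.read_camera('side')['image'][:,:,::-1];t=eyes.read_camera('top')['image'][:,:,::-1]
cv2.imwrite('pics/s4.png',s)
a=cv2.resize(t[185:305,190:290],(500,600),interpolation=2)[:, :400];b=cv2.resize(s[195:285,260:365],(400,343),interpolation=2)
o=np.zeros((600,800,3),np.uint8);o[:,:400]=cv2.resize(t[185:305,195:275],(400,600),interpolation=2);o[:343,400:]=b
cv2.imwrite('pics/p.png',o)
E
```

```text
t: 10.7
tool_pos: [0.4732, 0.171, 0.1397]
orientation: [3.125, -0.317, -0.001]
force: [-0.6, -0.1, -4.3]
opening: 0.0159
gripper_force: 30.0
t 10.7 pos [0.4732 0.171  0.1397] yaw -0.2024 tilt [-0.0006 -0.0001] togo [0.0007 0.0002 0.016 ] turn 0.0006 F [-0.6 -0.1 -4.3] open 0.0159 g 30.0
```

View pics/p.png

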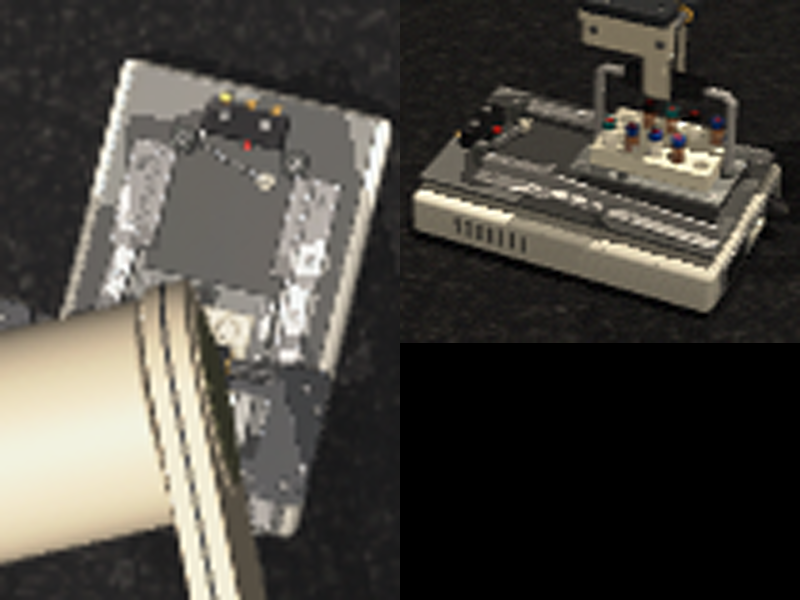

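The carrier (crop 585-735, 110-205 in the side half) hangs level between the rails, short of the lips. In the top half its leading edge is at rows 285-310, clear of the lever roller (265,183). Lowering onto the platform.

```bash
python3 inch.py '[[0.005,0,0,0.006,0],[0.005,0,0,0.005,0],[0.005,0,0,0.003,0],[0.005,0,0,0.001,0],[0.005,0,0,0,0],[0.005,0,0,0,0]]'
python3 inch.py '[[0.005,0,0,0.001,0],[0.005,0,0,0,0],[0.005,0,0,0,0]]'
```

```text
t: 11.4
tool_pos: [0.4734, 0.1711, 0.125]
orientation: [-3.126, 0.317, -0.0]
force: [0.0, -0.1, -5.3]
opening: 0.0159
gripper_force: 30.0
t: 11.7
tool_pos: [0.4734, 0.1711, 0.124]
orientation: [-3.125, 0.317, -0.0]
force: [-0.6, 0.2, -4.1]
opening: 0.016
gripper_force: 30.0
```

```bash
python3 inch.py '[[0.005,0,0,0.001,0],[0.005,0,0,0,0],[0.005,0,0,0,0]]'
python3 inch.py '[[0.005,0,0,0.001,0],[0.005,0,0,0,0],[0.005,0,0,0,0]]'
```

```text
t: 12.0
tool_pos: [0.4737, 0.1712, 0.1237]
orientation: [-3.125, 0.317, -0.001]
force: [-2.4, -0.3, 3.7]
opening: 0.0157
gripper_force: 30.0
t: 12.3
tool_pos: [0.474, 0.1713, 0.1237]
orientation: [-3.125, 0.317, -0.002]
force: [-6.2, -2.5, 10.6]
opening: 0.0159
gripper_force: 30.0
```

The carrier touches down at z=0.1237, exactly 60 mm above the worktop grasp. I ease off 1.5 mm, soften the grip to 12 N so the rails can guide it, and slide the first 50 mm.

```bash
python3 inch.py '[[0.005,0,0,-0.001,0],[0.005,0,0,-0.0005,0],[0.005,0,0,0,0],[0.005,0.003,0,0,0],[0.005,0.005,0,0,0],[0.005,0.006,0,0,0],[0.005,0.006,0,0,0],[0.005,0.006,0,0,0],[0.005,0.006,0,0,0],[0.005,0.005,0,0,0],[0.005,0.003,0,0,0],[0.005,0,0,0,0],[0.005,0,0,0,0]]' 12
python3 -c "
from h import *
togo(.5473,.1555,.1237,-.203)"
```

```text
t: 13.6
tool_pos: [0.5135, 0.1629, 0.1236]
orientation: [-3.125, 0.317, -0.002]
force: [1.9, 0.4, 3.0]
opening: 0.0157
gripper_force: 12.0
t 13.6 pos [0.5135 0.1629 0.1236] yaw -0.2025 tilt [ 0.0015 -0.0001] togo [0.0346 0.0004 0.    ] turn 0.0005 F [1.9 0.4 3. ] open 0.0157 g 12.0
```

The leading edge is now under the lips with low forces. Continuing.

```bash
python3 inch.py '[[0.005,0.004,0,0,0],[0.005,0.005,0,0,0],[0.005,0.005,0,0,0],[0.005,0.005,0,0,0],[0.005,0.004,0,0,0],[0.005,0.003,0,0,0],[0.005,0,0,0,0],[0.005,0,0,0,0]]'
python3 -c "
from h import *
togo(.5473,.1555,.1237,-.203)"
```

```text
t: 14.4
tool_pos: [0.5382, 0.1579, 0.1236]
orientation: [-3.125, 0.317, -0.0]
force: [-1.4, 0.7, 5.0]
opening: 0.0161
gripper_force: 12.0
t 14.4 pos [0.5382 0.1579 0.1236] yaw -0.2022 tilt [0.0003 0.0001] togo [ 0.0094  0.0005 -0.0001] turn 0.0008 F [-1.4  0.7  5. ] open 0.0161 g 12.0
```

```bash
python3 inch.py '[[0.005,0.003,0,0,0],[0.005,0.003,0,0,0],[0.005,0.002,0,0,0],[0.005,0,0,0,0],[0.005,0,0,0,0]]'
python3 inch.py '[[0.005,0.0015,0,0,0],[0.005,0,0,0,0],[0.005,0,0,0,0]]'
python3 -c "
from h import *
togo(.5473,.1555,.1237,-.203)"
```

```text
t: 14.9
tool_pos: [0.5458, 0.1563, 0.1237]
orientation: [-3.125, 0.317, 0.0]
force: [-2.6, 0.1, 5.5]
opening: 0.0156
gripper_force: 12.0
t: 15.2
tool_pos: [0.5471, 0.1561, 0.1236]
orientation: [-3.125, 0.317, 0.001]
force: [-3.2, 0.3, 6.5]
opening: 0.0155
gripper_force: 12.0
t 15.2 pos [0.5471 0.1561 0.1236] yaw -0.2021 tilt [-0.0005  0.0002] togo [ 0.0003  0.0005 -0.0001] turn 0.0009 F [-3.2  0.3  6.5] open 0.0155 g 12.0
```

It isn't against the stops yet, since there's no sharp rise in force. I'll step on until it is.

```bash
python3 inch.py '[[0.005,0.001,0,0,0],[0.005,0,0,0,0],[0.005,0,0,0,0]]'
python3 inch.py '[[0.005,0.001,0,0,0],[0.005,0,0,0,0],[0.005,0,0,0,0]]'
python3 inch.py '[[0.005,0.001,0,0,0],[0.005,0,0,0,0],[0.005,0,0,0,0]]'
```

```text
t: 15.5
tool_pos: [0.5474, 0.1562, 0.1237]
orientation: [-3.125, 0.317, 0.003]
force: [-6.9, 1.4, 8.5]
opening: 0.016
gripper_force: 12.0
t: 15.8
tool_pos: [0.5477, 0.1564, 0.1236]
orientation: [-3.125, 0.316, 0.005]
force: [-10.3, 3.8, 10.1]
opening: 0.0159
gripper_force: 12.0
t: 16.1
tool_pos: [0.5484, 0.1562, 0.1236]
orientation: [-3.125, 0.316, 0.006]
force: [-11.8, 2.9, 11.4]
opening: 0.0158
gripper_force: 12.0
```

The force along the axis has jumped to 12 N while the position barely moves, at about 0.548 (seat estimate 0.5473), so the carrier is against the stops. I take off the downward load and then open.

```bash
python3 inch.py '[[0.005,0,0,-0.001,0],[0.005,0,0,-0.001,0],[0.005,0,0,-0.0005,0],[0.005,0,0,0,0]]'
python3 inch.py '[[0.03,0,0,0,0],[0.03,0,0,0,0],[0.06,0,0,0,0],[0.06,0,0,0,0],[0.09,0,0,0,0],[0.09,0,0,0,0],[0.09,0,0,0,0],[0.09,0,0,0,0]]'
python3 inch.py '[[0.09,0,0,-0.01,0],[0.09,0,0,-0.02,0],[0.09,0,0,-0.025,0],[0.09,0,0,-0.025,0],[0.09,0,0,-0.025,0],[0.09,0,0,-0.025,0],[0.09,0,0,-0.025,0],[0.09,-0.02,0.03,0,0],[0.09,-0.02,0.04,0,0],[0.09,-0.02,0.04,0,0],[0.09,-0.02,0.04,0,0],[0.09,-0.02,0.04,0,0],[0.09,-0.02,0.04,0,0],[0.09,-0.01,0.04,0,0],[0.09,0,0.03,0,0],[0.09,0,0,0,0],[0.09,0,0,0,0]]'
python3 - <<'E'
from plant import robot, eyes, job
import cv2,numpy as np
s=eyes.read_camera('side')['image'][:,:,::-1];t=eyes.read_camera('top')['image'][:,:,::-1]
cv2.imwrite('pics/s5.png',s);cv2.imwrite('pics/t5.png',t)
o=np.zeros((600,800,3),np.uint8);o[:,:400]=cv2.resize(t[185:305,195:275],(400,600),interpolation=2);o[:343,400:]=cv2.resize(s[195:285,260:365],(400,343),interpolation=2)
cv2.imwrite('pics/q.png',o)
E
```

```text
t: 16.5
tool_pos: [0.5495, 0.1553, 0.1249]
orientation: [3.125, -0.317, -0.003]
force: [-2.4, 2.1, -3.5]
opening: 0.0159
gripper_force: 12.0
t: 17.3
tool_pos: [0.5502, 0.1554, 0.126]
orientation: [-3.126, 0.317, -0.0]
force: [0.3, 0.4, 0.5]
opening: 0.0731
gripper_force: 0.0
t: 19.0
tool_pos: [0.3626, -0.1127, 0.2817]
orientation: [-3.125, 0.321, -0.002]
force: [0.4, 0.9, -0.2]
opening: 0.0898
gripper_force: 0.0
```

View pics/q.png

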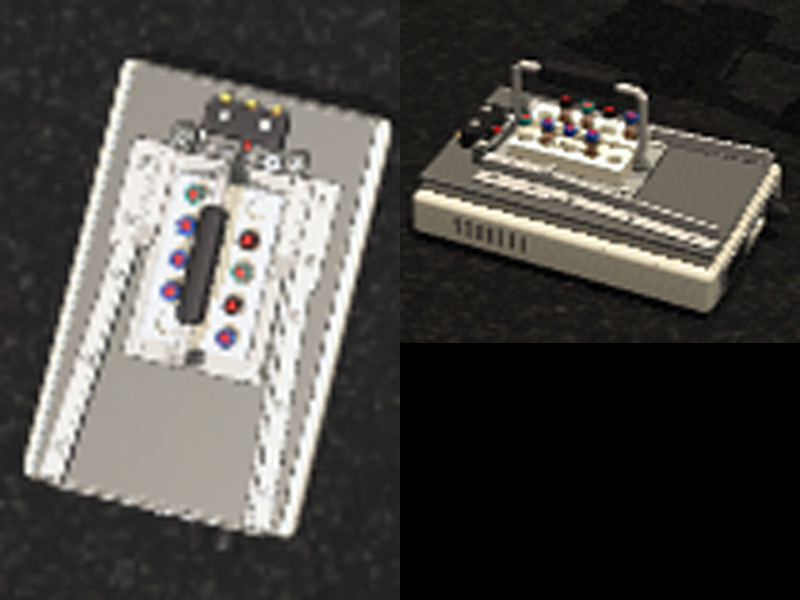

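The carrier sits between the lips. Its front edge is at the stops (185-300, 135-165), the roller is pressed back out of sight, and its rear edge runs from (125,353) to (260,382). I check the rear edge numerically against the rails; the shaker's local x should be -45.

Run:
```python
from h import *
import cv2
from scipy.ndimage import map_coordinates
im=cv2.imread('pics/t5.png',0).astype(float); im0=cv2.imread('pics/top0.png',0).astype(float)
def prof(img,p,xs,y,z):
    q=proj('top',body(p,np.c_[xs,np.full(len(xs),y),np.full(len(xs),z)]));return map_coordinates(img,[q[:,1],q[:,0]],order=1)
p=np.array([.5277,.1597,0,-.203])
xs=np.arange(-.070,-.025,.0005)
for y in(-.036,-.028,-.02,.02,.028,.036):
    v=prof(im,p,xs,y,.066);g=np.gradient(v);i=np.argmax(g);w=slice(max(i-6,0),i+7);print('rear y',y,'x mm',round(1000*(xs[w]*g[w]).sum()/g[w].sum(),1))
# rail/lip ends (nominal x=85, z~.0735)
xs=np.arange(.070,.105,.0005)
for y in(-.052,-.048,.048,.052):
    g=-np.gradient(prof(im0,p,xs,y,.0735));i=np.argmax(g);w=slice(max(i-6,0),i+7);print('rail end y',y,round(1000*(xs[w]*g[w]).sum()/g[w].sum(),1))
# across: plate side edges behind lips vs rails
```

```text
rear y -0.036 x mm -43.3
rear y -0.028 x mm -44.6
rear y -0.02 x mm -43.8
rear y 0.02 x mm -43.7
rear y 0.028 x mm -44.6
rear y 0.036 x mm -44.9
rail end y -0.052 86.4
rail end y -0.048 85.4
rail end y 0.048 85.3
rail end y 0.052 71.3
```

The rear edge averages -44.1 mm. The same view reads the rail ends about 0.7 mm too far forward, so the corrected value is about -45. That means the carrier is home and square, so I hand in.

```bash
python3 -c "
from plant import robot, eyes, job
print(job.close_job())"
```

```text
the job is handed in; nothing more can be done
None
```

I loaded the carrier on the shaker and handed the job in. It's home against the stops, square to the rails and released, and by my last pictures it holds the lever pressed; the hand-in returned no verdict.

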